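# Pre-use safety check of the roller embosser

## Robot

A 7-joint arm with a two-finger parallel gripper is mounted at the origin on the work surface. World frame = base frame: x ahead of the robot, y to its left, z up, the work surface at z = 0. Lengths are in m, angles in rad, forces in N, time in s.
With the tool pointing down it reaches from about 0.4 to 0.85 m from the base axis. Payload 10.4 kg.
Tool frame: the origin (TCP) lies on the front face of the gripper's body, between the roots of the fingers; the fingertips stand 73 mm ahead of it and the grasp point (between the pads) lies 54 mm ahead of it; z points along the fingers, y is the line along which they close (so a half turn about z gives the same grasp; the last joint's range is limited). The gripper opens to 85 mm and grips with 20 to 120 N. Pads are 22 mm wide; open, the fingers measure 114 mm over their backs; the gripper's body (76 mm by 85 mm) begins 54 mm behind the grasp point. The pads swing forward as they close: fully open they stand 13 mm farther back than shut.
Start: joints at [1.314, 0.332, -0.065, 1.46, 0.022, 1.35, -0.088], TCP at [0.145, -0.608, 0.304] pointing down, gripper open.
Joint ranges: [-2.6, 2.6], [-0.5, 2.12], [-1.47, 1.34], [0.16, 2.42], [-1.27, 4.41], [0.06, 2.06], [-2.6, 2.6]. Speed limits (rad/s): [2.22, 2.22, 2.79, 2.79, 3.14, 3.14, 3.14].

## Interface

Orientations are given as [roll, pitch, yaw] about the fixed x, y, z axes, in that order (R = Rz(yaw) Ry(pitch) Rx(roll)).
In Python, from cell import observe, cams, close_job gives the robot as it stands.
- The arm moves only by the shell command python3 -m handwheel 'ROWS' [FORCE]. ROWS is one flat JSON list of numbers that holds 1 to 12 rows one after another, with no inner brackets; each row has 7 numbers: a rotation vector rx, ry, rz in fractions of the full range, 1 being 90 degrees, then dx, dy, dz in shares of the most that a row can go, 1 being 62.5 mm, then the opening from 0.0 (shut) to 1.0 (fully open); each row shifts and turns the commanded pose from where the row before left it, along the tool's axes as they then stand; what a row does not reach is not made up. A row lasts 1/8 s, in which the tool goes at most 0.0625 m and 0.188 rad, less where a joint would pass 70% of its speed; a pose out of reach is approached as far as the arm can. The fingers move at their own pace and stop on an object; FORCE is the grip in N (left out, the last holds). Time passes only in rows, so rows that do not move let the fingers close. It prints the time, the measured TCP pose, the force, the opening and the grip force at its end. No shift or turn number may pass 1 either way. Input that does not fit is refused with a message, and nothing moves.
- observe(): the state, without advancing time (a new reading comes with each control period).
- cams.grab_frame(name): name is "scene" or "side" or "wrist"; returns a dict with "image" (480x640x3 uint8, red, green, blue), "fx", "fy", "cx", "cy" (pixels), "k1" (the pictures are not rectified: a ray, as slopes to the right and down, at radius r is drawn at 1 + k1 r^2 times it, then the intrinsics apply), "R" (3x3) and "t" (3): a world point X has camera coordinates R X + t; the wrist camera has in their place "T_tool_cam" (4x4, takes a point from camera to tool coordinates, whose origin is the TCP and whose axes are the flange's). Camera axes: x right, y down, z forward; pixel columns grow to the right and rows downward; lengths in m; the calibration is good to about 2 mm. A picture is of the moment at which its call begins: read the wrist's pose just before it. There is no depth.
- close_job(): hands the job in; it is judged then, once.
The state is a dict: "time_s": time; "q": joint angles; "qd": joint speeds; "tau": joint torques, N m; "eef_pos": TCP position; "eef_rot": TCP orientation; "contact_force": force on the tool from outside, world axes, zero at the start; "torque": the same for the moment, N m; "grip_width": opening from 0.0 (shut) to 1.0 (fully open); "gripper_force": force on a finger pad.
Only numpy, scipy, OpenCV 4.12 (cv2) and the standard library are available. Lean on these libraries where they do the work, as an engineer would, in place of code of your own. Each camera call takes 0.05 s, during which the arm holds its last target. There are 200 camera calls.

## Task

Do the pre-use check of the copper embosser: press the mushroom stop head right down and let it spring back up, then turn that head clockwise as far as it goes to reset it. Then push the embosser's spring-loaded hold-to-run lever half way down, so that the lever is level, never down near its lower stop, and finish while still holding it there: do not let go at the end. Leave the other station's plain button unpressed and everything else on the table where it is.

Things in the scene. Friction and masses are not known exactly. Their poses are not given: they have to be found in the camera images.
- embosser: Roller embosser fixed to the table on the robot's left: grey base 200 x 190 x 30, two aluminium cheeks, steel rollers with a copper strip through them, 170 high. Origin: on the table, 10 mm from the base's centre. Its own -x axis points the way its lever sticks out (roughly to the robot's right, world -y); its z is up. Does not move.
- run_lever (a joint): Angle of the hold-to-run lever, rad: 0 at rest (lever slopes 0.28 rad upward from its hinge to its cross bar), 0.28 half way, where the lever is level, 0.56 at the lower stop. A spring always lifts it back to 0: on the bar it pushes up with about 4 N at rest, 8 N half way, 12 N at the lower stop.
- lever_bar (a point): Middle of the lever's black rubber cross bar (round, diameter 26, 80 long, along the embosser's y axis) at the lever's free end, 160 mm from the hinge. Height about 154 mm at rest, 110 when level, 66 at the lower stop. A steel rod of diameter 14 joins its middle from the hinge side. It can be pushed down from above anywhere along its top.
- lever_hinge (a point): Hinge axis of the lever, on the front of the embosser, 110 mm above the table; the axis runs along the embosser's y. Axes as embosser.
- stop_station: Grey metal box 100 x 110 x 50 fixed to the table, carrying the mushroom stop head in the middle of its top. Origin: centre of its underside. It and start_station may stand in either of two places, right of the robot's middle.
- stop_press (a joint): How far the stop head is pressed down, m: 0 up, 0.008 fully down. Spring-loaded: about 2 N starts it, 5.5 N presses it fully; it springs back up by itself when let go.
- stop_turn (a joint): Turn of the stop head, rad: grows as it turns clockwise seen from above, from a start between 0 and 0.25 to its stop at 1.2. It stays where it is turned; friction torque 0.05 N m.
- stop_rib_top (a point): Centre of the top of the stop head's grip rib, 108 mm above the table when up. The black head is a mushroom disc of diameter 58 with an upright rib on it: 40 long along this point's x axis, 15 thick along its y axis, standing 27 mm clear of the disc. The axes turn with the head; it turns about the vertical through this point.
- start_station: Twin grey box 100 x 110 x 50 fixed to the table, with only a plain low black push button (diameter 26, its top 64 mm above the table). Not part of the job. Origin: centre of its underside.
- start_button (a joint): How far the plain button of start_station is pressed, m: 0 up, 0.006 fully down. Leave it alone.
- tag_a: Loose copper tag, 90 x 32 x 5, lying flat between the stations and the lever (mm). Bystander, leave it where it is. Origin: centre of its underside.
- tag_b: Loose copper tag, 90 x 32 x 5, lying flat farther out (mm). Bystander, leave it where it is. Origin: centre of its underside.
- glue_bottle: Standing pale glue bottle, diameter 44, 130 high, near the robot (mm). Bystander, leave it where it is. Origin: centre of its underside.
- burnisher: Screwdriver-shaped burnishing tool with wooden handle, 170 long, lying near the robot (mm). Bystander, leave it where it is. Origin: on its underside.
- scrap_tub: Clear open tub with copper offcuts, 160 x 120 x 50 (mm). Bystander, leave it where it is. Origin: centre of its underside.
- phone: Phone in a grey cloth case, 150 x 75 x 12, lying flat (mm). Bystander, leave it where it is. Origin: centre of its underside.
- mallet: Hammer with wooden handle, 240 long, lying far out (mm). Bystander, leave it where it is. Origin: on its underside.
- pen_caddy: Clear caddy 100 x 90 x 90 with pens standing up to 180 high, on the right (mm). Bystander, leave it where it is. Origin: centre of its underside.
Not all that is in view belongs to the job. Leave any blue or green look-alike of the stop_station alone.

How it is judged:
By the outcome, as a careful person would: the job done as asked, in the order asked, and still so for the second after the job is handed in, while the arm keeps its last pose, push and grip.
It also fails if it takes over 58 s, if anything falls off the work surface, if the arm or the gripper's body presses on something with over 40 N, if the wrist force passes 120 N, or if a joint passes its speed limit or range.

## Working session

There is one attempt and no reset: what is moved stays moved. The work goes in short steps, Python scripts to look and compute and a shell command to move; the robot and the scene stay as the last step left them, time stands still between calls to the robot, and variables do not carry over. Pictures are saved under pics/ and viewed, at most 10 in all, crops included, and the job is handed in when it is done.

```bash
ls; mkdir -p pics
python3 - <<'E'
from cell import observe,cams
import cv2,json,numpy as np
print(observe())
for n in("scene","side"):
    f=cams.grab_frame(n); cv2.imwrite(f"pics/{n}0.png",f["image"][:,:,::-1])
    print(n,{k:(np.round(v,4).tolist()) for k,v in f.items() if k!="image"})
E
```

```text
pics
{'time_s': 0.0, 'q': array([ 1.31438144,  0.33288686, -0.06469884,  1.46095977,  0.021587  ,
        1.34989818, -0.08848155]), 'qd': array([ 0.00032363, -0.00100219,  0.00047255,  0.00068975,  0.00042996,
        0.00265911, -0.0012667 ]), 'tau': array([ 3.37413949e-04, -6.25437355e+01,  4.93911677e-02, -3.91609597e+01,
        1.63116760e-02,  9.64040577e-03,  3.86928821e-05]), 'eef_pos': array([ 0.14474353, -0.60772195,  0.30309768]), 'eef_rot': array([-3.14013650e+00,  5.57188329e-05,  2.33850798e-01]), 'contact_force': array([ 0.18920475,  0.202495  , -0.0610972 ]), 'torque': array([-0.01828661,  0.02572957, -0.01516317]), 'gripper_force': 0.0, 'grip_width': 1.002119857188017}
scene {'fx': 532.3792, 'fy': 532.3792, 'cx': 320.0655, 'cy': 234.3922, 'k1': 0.0155, 'R': [[-0.8248, 0.5652, 0.0147], [0.3607, 0.5462, -0.756], [-0.4353, -0.6183, -0.6544]], 't': [0.4315, -0.0592, 1.5198]}
side {'fx': 475.96, 'fy': 475.96, 'cx': 319.2583, 'cy': 239.2161, 'k1': -0.0231, 'R': [[-0.8468, -0.5319, -0.0071], [-0.3106, 0.5052, -0.8052], [0.4319, -0.6796, -0.593]], 't': [0.418, 0.2874, 1.0499]}
```

View pics/scene0.png

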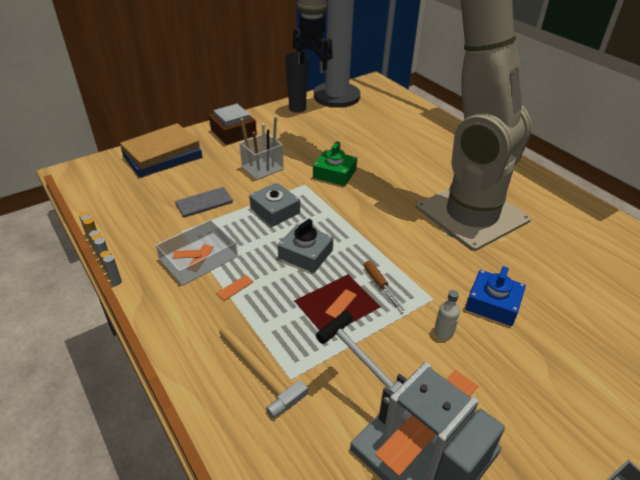

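View pics/side0.png

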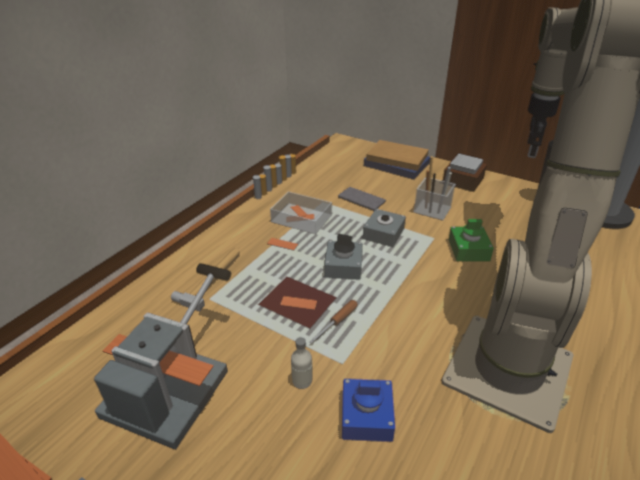

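The scene picture shows the stop station at about (305,240) with its black ribbed head at (305,230), the plain station at (275,203), and the lever bar at (334,327). In the side picture, the head is at (344,245) and the bar at (213,271). Next I'll mask the dark pixels and triangulate.

```bash
cat > h.py <<'E'
import numpy as np,cv2
from cell import observe,cams
from scipy.spatial.transform import Rotation as Ro
def ray(f,uv,tool=None):
    d=np.array([[f["k1"],0,0,0]]);K=np.array([[f["fx"],0,f["cx"]],[0,f["fy"],f["cy"]],[0,0,1]])
    uv=np.asarray(uv,float).reshape(-1,1,2)
    n=cv2.undistortPoints(uv,K,np.array([f["k1"],0,0,0.])).reshape(-1,2)
    v=np.c_[n,np.ones(len(n))]
    if "R" in f: R=np.array(f["R"]);return -R.T@f["t"],v@R
    p,rpy=tool;T=np.array(f["T_tool_cam"]);Rt=Ro.from_euler("xyz",rpy).as_matrix()
    return Rt@T[:3,3]+p,v@(Rt@T[:3,:3]).T
def plane(f,uv,z,tool=None):
    o,d=ray(f,uv,tool);return o+d*((z-o[2])/d[:,2])[:,None]
def tri(*od):
    A=0;b=0
    for o,d in od:
        d=d/np.linalg.norm(d);P=np.eye(3)-np.outer(d,d);A=A+P;b=b+P@o
    x=np.linalg.solve(A,b)
    return x,[np.linalg.norm(np.cross(x-o,d/np.linalg.norm(d))) for o,d in od]
def dark(img,box,th=50):
    x0,y0,x1,y1=box;m=(img[y0:y1,x0:x1].max(2)<th).astype(np.uint8)
    n,l,s,c=cv2.connectedComponentsWithStats(m)
    i=1+np.argmax(s[1:,4]);c=max(cv2.findContours((l==i).astype(np.uint8),0,2)[0],key=cv2.contourArea)+[x0,y0]
    return c.reshape(-1,2),s[i,4]
E
python3 - <<'E'
from h import *
F={n:cams.grab_frame(n) for n in("scene","side")}
B={"scene":dict(bar=(310,305,358,350),head=(280,210,330,250)),"side":dict(bar=(190,258,236,285),head=(322,228,366,262))}
can=[]
R={}
for k in("bar","head"):
  row=[]
  for n in F:
    x0,y0,x1,y1=b=B[n][k];c,a=dark(F[n]["image"],b);r=cv2.minAreaRect(c.astype(np.float32))
    bp=cv2.boxPoints(r);print(k,n,a,np.round(r[0],1),np.round(r[1],1),bp.round(1).tolist())
    R[k,n]=(np.array(r[0]),bp)
    im=F[n]["image"][y0:y1,x0:x1,::-1].copy();im=cv2.resize(im,(400,300),interpolation=cv2.INTER_CUBIC)
    s=np.array([400/(x1-x0),300/(y1-y0)])
    cv2.polylines(im,[((bp-[x0,y0]+.5)*s).astype(int)],True,(0,255,255),1);row.append(im)
  can.append(np.hstack(row))
  print(k,tri(*[(lambda o,d:(o,d[0]))(*ray(F[n],R[k,n][0])) for n in F]))
cv2.imwrite("pics/crop1.png",np.vstack(can))
# bar ends: short-side midpoints
E_={}
for n in F:
  bp=R["bar",n][1];e=[np.linalg.norm(bp[i]-bp[(i+1)%4]) for i in range(4)];i=int(np.argmin(e[:2]))
  m=[(bp[i]+bp[(i+1)%4])/2,(bp[(i+2)%4]+bp[(i+3)%4])/2];E_[n]=m
for i in(0,1):
  for j in(0,1):
    print(i,j,tri(*[(lambda o,d:(o,d[0]))(*ray(F[n],p)) for n,p in(("scene",E_["scene"][i]),("side",E_["side"][j]))]))
E
```

```text
bar scene 494 [333.9 326.4] [13.1 40.9] [[313.8999938964844, 334.20001220703125], [345.70001220703125, 308.5], [353.8999938964844, 318.6000061035156], [322.1000061035156, 344.29998779296875]]Traceback (most recent call last):
  File "<stdin>", line 9, in <module>
  File "h.py", line 23, in dark
    i=1+np.argmax(s[1:,4]);c=max(cv2.findContours((l==i).astype(np.uint8),0,2)[0],key=cv2.contourArea)+[x0,y0]
        ~~~~~~~~~^^^^^^^^^
    return _wrapfunc(a, 'argmax', axis=axis, out=out, **kwds)
    return bound(*args, **kwds)
ValueError: attempt to get argmax of an empty sequence
```

```bash
cat > m.py <<'E'
from h import *
F={n:cams.grab_frame(n) for n in("scene","side")}
B={"scene":dict(bar=(310,305,358,350),head=(280,210,330,250)),"side":dict(bar=(190,258,236,285),head=(322,228,366,262))}
can=[]
R={}
for k in("bar","head"):
  row=[]
  for n in F:
    x0,y0,x1,y1=b=B[n][k];mx=F[n]["image"][y0:y1,x0:x1].max(2);th=int(np.percentile(mx,1))+30
    c,a=dark(F[n]["image"],b,th);r=cv2.minAreaRect(c.astype(np.float32))
    bp=cv2.boxPoints(r);print(k,n,th,a,np.round(r[0],1),np.round(r[1],1))
    R[k,n]=(np.array(r[0]),bp)
    im=F[n]["image"][y0:y1,x0:x1,::-1].copy();im=cv2.resize(im,(400,300),interpolation=cv2.INTER_CUBIC)
    s=np.array([400/(x1-x0),300/(y1-y0)])
    cv2.polylines(im,[((bp-[x0,y0]+.5)*s).astype(int)],True,(0,255,255),1);row.append(im)
  can.append(np.hstack(row))
  print(k,tri(*[(lambda o,d:(o,d[0]))(*ray(F[n],R[k,n][0])) for n in F]))
cv2.imwrite("pics/crop1.png",np.vstack(can))
E_={}
for n in F:
  bp=R["bar",n][1];e=[np.linalg.norm(bp[i]-bp[(i+1)%4]) for i in range(4)];i=int(np.argmin(e[:2]))
  E_[n]=[(bp[i]+bp[(i+1)%4])/2,(bp[(i+2)%4]+bp[(i+3)%4])/2]
for i in(0,1):
  for j in(0,1):
    print(i,j,tri(*[(lambda o,d:(o,d[0]))(*ray(F[n],p)) for n,p in(("scene",E_["scene"][i]),("side",E_["side"][j]))]))
E
python3 m.py
```

```text
bar scene 41 472 [334.  326.6] [12.5 40.4]
bar side 82 308 [213.1 271.9] [33.5 11.1]
bar (array([0.64238635, 0.21719274, 0.15349033]), [np.float64(0.0010621997493459761), np.float64(0.001062199749346064)])
head scene 37 310 [304.7 231.9] [18.3 20.1]
head side 84 306 [343.9 245.4] [20.4 21.2]
head (array([ 0.48819757, -0.12023522,  0.0739632 ]), [np.float64(0.0015940029927757188), np.float64(0.0015940029927756527)])
0 0 (array([0.63406328, 0.25834388, 0.20890616]), [np.float64(0.011922480990932287), np.float64(0.011922480990932379)])
0 1 (array([0.59993461, 0.20957144, 0.1558959 ]), [np.float64(0.0003306341821925154), np.float64(0.0003306341821924013)])
1 0 (array([0.68410578, 0.22625334, 0.15314366]), [np.float64(0.0021949874985841577), np.float64(0.002194987498584256)])
1 1 (array([0.65146786, 0.17117648, 0.09160716]), [np.float64(0.011214913865611156), np.float64(0.011214913865611204)])
```

View pics/crop1.png

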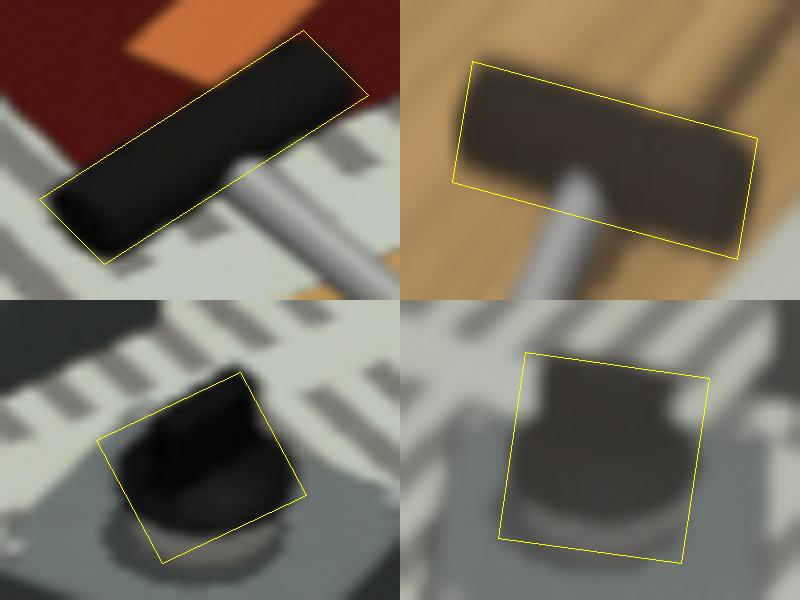

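The crops show clean outlines. The bar centre is at about (0.642, 0.217, 0.153) and the head axis near (0.488, -0.12). Next I'll go above the head for the wrist view, staying high to clear the caddy.

Careful with the scale: shifts go in shares of 62.5 mm and turns go in shares of 90 degrees. That gives: 0.037 m is 0.592, -0.033 m is -0.528.

```bash
python3 -m handwheel '[0, 0, 0, 0.592, -0.528, 0, 1, 0, 0, 0, 0.592, -0.528, 0, 1, 0, 0, 0, 0.592, -0.528, 0, 1, 0, 0, 0, 0.592, -0.528, 0, 1, 0, 0, 0, 0.592, -0.528, 0, 1, 0, 0, 0, 0.592, -0.528, 0, 1, 0, 0, 0, 0.592, -0.528, 0, 1, 0, 0, 0, 0.592, -0.528, 0, 1, 0, 0, 0, 0.592, -0.528, 0, 1, 0, 0, 0, 0.592, -0.528, 0, 1, 0, 0, 0, 0.592, -0.528, 0, 1, 0, 0, 0, 0.592, -0.528, 0, 1]'
python3 - <<'E'
from h import *
s=observe();print(s["time_s"],s["eef_pos"],s["eef_rot"],s["q"])
f=cams.grab_frame("wrist");cv2.imwrite("pics/w1.png",f["image"][:,:,::-1]);print(f["T_tool_cam"],f["fx"],f["k1"])
np.savez("w1.npz",p=s["eef_pos"],r=s["eef_rot"],**f)
E
```

```text
time_s: 1.8
eef_pos: [0.4857, -0.1186, 0.3041]
eef_rot: [3.141, -0.0, 0.233]
contact_force: [0.5, -0.8, -0.9]
grip_width: 0.999
gripper_force: 0.0
1.8 [ 0.48567571 -0.11859624  0.3041281 ] [ 3.14099307e+00 -4.00333666e-04  2.33435478e-01] [ 0.70241745  0.09497785 -0.5827957   1.75799026  0.05457237  1.30402503
 -1.23003431]
[[ 6.89945465e-04 -9.50131061e-01 -3.11850109e-01  8.07124626e-02]
 [ 9.99999481e-01  4.21841094e-04  9.27178707e-04  3.73721001e-05]
 [-7.49390098e-04 -3.11850587e-01  9.50130859e-01 -7.02655976e-02]
 [ 0.00000000e+00  0.00000000e+00  0.00000000e+00  1.00000000e+00]] 339.6736659048793 -0.028641308374202427
```

View pics/w1.png

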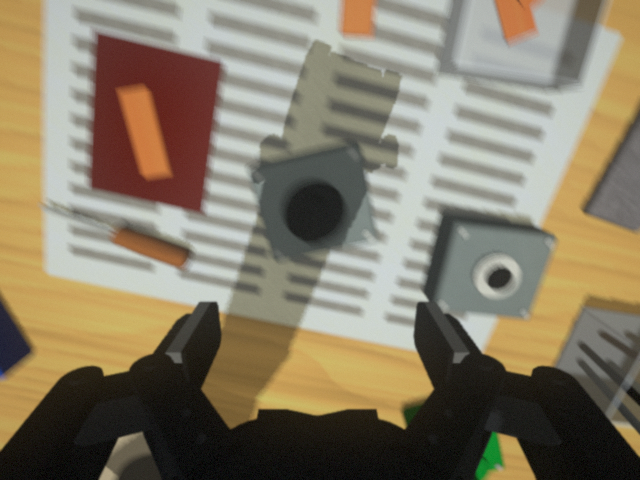

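The wrist view shows the head at about (317,208), in the gripper's shadow, with the plain button at (497,277). The rib can't be told apart from the disc, so I'll stretch the contrast.

Run:
```python
from h import *
f=dict(np.load("w1.npz"));im=f["image"][160:260,250:390].astype(float)
g=np.clip((im-0)*255/60,0,255).astype(np.uint8)
cv2.imwrite("pics/w1c.png",cv2.resize(g[:,:,::-1],(700,500),interpolation=cv2.INTER_CUBIC))
print(np.percentile(im.max(2),[1,5,10,20,30]))
c,a=dark(f["image"],(250,160,390,260),22);(x,y),r=cv2.minEnclosingCircle(c.astype(np.float32));print(a,x,y,r,cv2.minAreaRect(c.astype(np.float32)))
M=cv2.moments(c.reshape(-1,1,2));u=[M["m10"]/M["m00"],M["m01"]/M["m00"]];print(u,plane(f,[u,(x,y)],.081,(f["p"],f["r"])))
```

```text
[29. 32. 34. 54. 81.]Traceback (most recent call last):
  File "<stdin>", line 6, in <module>
  File "h.py", line 23, in dark
    i=1+np.argmax(s[1:,4]);c=max(cv2.findContours((l==i).astype(np.uint8),0,2)[0],key=cv2.contourArea)+[x0,y0]
        ~~~~~~~~~^^^^^^^^^
    return _wrapfunc(a, 'argmax', axis=axis, out=out, **kwds)
    return bound(*args, **kwds)
ValueError: attempt to get argmax of an empty sequence
```

View pics/w1c.png

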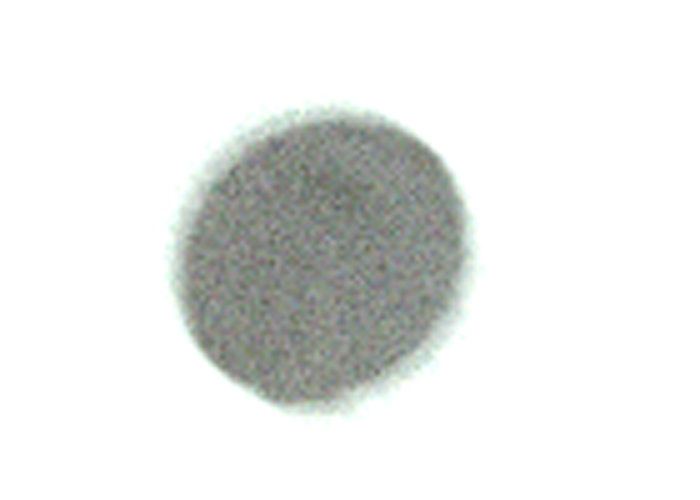

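Both the rib and the disc are flat dark in the shadow. I'll look from two places to either side, out of the shadow, which also gives a triangulation.

```bash
cat > w.py <<'E'
from h import *
import sys
s=observe();fs=[cams.grab_frame("wrist") for _ in range(4)];f=fs[0];f["image"]=np.mean([x["image"] for x in fs],0)
np.savez(sys.argv[1],p=s["eef_pos"],r=s["eef_rot"],**f)
E
python3 -m handwheel '[0, 0, 0, 0, 0.72, 0, 1, 0, 0, 0, 0, 0.72, 0, 1, 0, 0, 0, 0, 0, 0, 1, 0, 0, 0, 0, 0, 0, 1]'; python3 w.py a.npz
python3 -m handwheel '[0, 0, 0, 0, -0.96, 0, 1, 0, 0, 0, 0, -0.96, 0, 1, 0, 0, 0, 0, -0.96, 0, 1, 0, 0, 0, 0, 0, 0, 1, 0, 0, 0, 0, 0, 0, 1]';python3 w.py b.npz
python3 - <<'E'
from h import *
row=[];ds=[]
for n,z in(("a.npz",1),("b.npz",1)):
  f=dict(np.load(n));t=(f["p"],f["r"]);im=f["image"]
  # project approx head (.488,-.12,.09)
  T=np.array(f["T_tool_cam"]);Rt=Ro.from_euler("xyz",f["r"]).as_matrix();Xc=(Rt@T[:3,:3]).T@(np.array([.488,-.12,.09])-f["p"]-Rt@T[:3,3])
  u=int(f["fx"]*Xc[0]/Xc[2]+f["cx"]);v=int(f["fy"]*Xc[1]/Xc[2]+f["cy"]);print(n,u,v,f["p"])
  x0,y0=u-40,v-45;cr=im[y0:y0+90,x0:x0+80]
  g=np.clip(cr*255/110,0,255).astype(np.uint8)
  row.append(cv2.resize(g[:,:,::-1],(400,450),interpolation=cv2.INTER_CUBIC));print(x0,y0,np.percentile(cr.max(2),[1,10,20,30,40]))
cv2.imwrite("pics/w2.png",np.hstack(row))
E
```

```text
time_s: 2.35
eef_pos: [0.5058, -0.2069, 0.3038]
eef_rot: [-3.141, 0.0, 0.234]
contact_force: [0.1, 0.0, -0.5]
grip_width: 1.001
gripper_force: 0.0
time_s: 3.18
eef_pos: [0.4641, -0.0325, 0.3041]
eef_rot: [3.14, -0.0, 0.234]
contact_force: [0.4, -0.6, 0.8]
grip_width: 0.999
gripper_force: 0.0
a.npz 214 220 [ 0.50583767 -0.20689572  0.30377439]
174 175 [28.5  32.   39.25 43.   49.25]
b.npz 420 220 [ 0.46408092 -0.03246852  0.30414421]
380 175 [32.4975 39.5    44.25   48.     53.4   ]
```

View pics/w2.png

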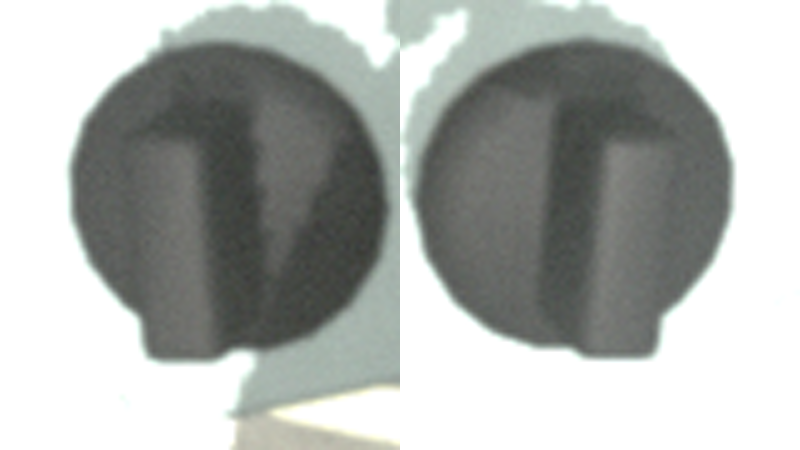

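Both views show the lit top of the rib. In crop pixels at 5x, the corners are (135,140), (197,140), (213,355), (150,355) in view a, and (205,140), (270,142), (252,355), (183,355) in view b. I'll triangulate those.

Run:
```python
from h import *
C={"a.npz":((174,175),[(135,140),(197,140),(213,355),(150,355)]),"b.npz":((380,175),[(205,140),(270,142),(252,355),(183,355)])}
rs=[]
for n,(o,c) in C.items():
  f=dict(np.load(n));rs.append(ray(f,np.array(c)/5-.4+np.array(o),(f["p"],f["r"])))
P=[]
for i in range(4):
  x,e=tri(*[(o,d[i]) for o,d in rs]);P.append(x);print(x.round(4),np.round(e,4))
P=np.array(P);c=P.mean(0);v=(P[0]+P[1]-P[2]-P[3])[:2]/2;print("centre",c,"rib yaw",np.arctan2(v[1],v[0]),np.linalg.norm(v))
s=observe();R=Ro.from_euler("xyz",s["eef_rot"]).as_matrix();print("tool delta",R.T@(c-s["eef_pos"]),s["q"])
```

```text
[ 0.5052 -0.1099  0.1037] [0. 0.]
[ 0.5076 -0.12    0.1045] [0.0002 0.0002]
[ 0.4726 -0.1283  0.107 ] [0.0001 0.0001]
[ 0.4695 -0.1176  0.1054] [0.0001 0.0001]
centre [ 0.48871944 -0.11895746  0.10516847] rib yaw 0.2238686853586412 0.03622309786318065
tool delta [0.0041959  0.08892949 0.19854472] [ 0.63108298  0.01374737 -0.65341109  1.83328422  0.00847222  1.29768258
 -1.36338798]
```

The rib centre is at (0.489, -0.119), top about 0.106, with yaw 0.224. A clockwise turn from here would take joint 7 close to its limit, so I'll flip the tool half a turn first, with the fingers shut.

Converted, 0.0445 m is 0.712, 0.002 m is 0.032, -0.184 rad / 1.5708 = -0.1171.

```bash
python3 -m handwheel '[0, 0, 0, 0.032, 0.712, 0, 0, 0, 0, 0, 0.032, 0.712, 0, 0, 0, 0, -0.1171, 0, 0, 0, 0, 0, 0, -0.1171, 0, 0, 0, 0, 0, 0, -0.1171, 0, 0, 0, 0, 0, 0, -0.1171, 0, 0, 0, 0, 0, 0, -0.1171, 0, 0, 0, 0, 0, 0, -0.1171, 0, 0, 0, 0, 0, 0, -0.1171, 0, 0, 0, 0, 0, 0, -0.1171, 0, 0, 0, 0]' 30
python3 -m handwheel '[0, 0, -0.1171, 0, 0, 0, 0, 0, 0, -0.1171, 0, 0, 0, 0, 0, 0, -0.1171, 0, 0, 0, 0, 0, 0, -0.1171, 0, 0, 0, 0, 0, 0, -0.1171, 0, 0, 0, 0, 0, 0, -0.1171, 0, 0, 0, 0, 0, 0, -0.1171, 0, 0, 0, 0, 0, 0, -0.1171, 0, 0, 0, 0, 0, 0, -0.1171, 0, 0, 0, 0, 0, 0, 0, 0, 0, 0, 0, 0, 0, 0, 0, 0, 0, 0]'
python3 - <<'E'
from h import *
s=observe();R=Ro.from_euler("xyz",s["eef_rot"]).as_matrix();print("tool delta",R.T@([.4887,-.119,.106]-s["eef_pos"]),s["q"])
E
```

```text
time_s: 4.62
eef_pos: [0.4886, -0.1189, 0.3037]
eef_rot: [-3.141, -0.0, 1.71]
contact_force: [-0.6, 0.4, -0.3]
grip_width: -0.002
gripper_force: 0.0
time_s: 6.0
eef_pos: [0.4886, -0.1184, 0.3038]
eef_rot: [3.141, -0.0, -2.926]
contact_force: [-0.6, -0.2, -0.4]
grip_width: -0.004
gripper_force: 0.0
tool delta [ 3.05829343e-05 -6.13910962e-04  1.97773271e-01] [ 0.87335463  0.12544465 -0.77371475  1.74387876  0.09043014  1.30894315
  1.86615122]
```

Converted, 0.05 m is 0.8, 0.015 m is 0.24.

```bash
python3 -m handwheel '[0, 0, 0, 0, 0, 0.8, 0, 0, 0, 0, 0, 0, 0.8, 0, 0, 0, 0, 0, 0, 0.24, 0, 0, 0, 0, 0, 0, 0.08, 0, 0, 0, 0, 0, 0, 0.08, 0, 0, 0, 0, 0, 0, 0, 0]'
python3 -m handwheel '[0, 0, 0, 0, 0, 0.048, 0, 0, 0, 0, 0, 0, 0.048, 0, 0, 0, 0, 0, 0, 0, 0]'
```

```text
time_s: 6.75
eef_pos: [0.4896, -0.1182, 0.1801]
eef_rot: [-3.14, 0.002, -2.922]
contact_force: [1.2, -0.6, 2.2]
grip_width: 0.002
gripper_force: 1.0
time_s: 7.12
eef_pos: [0.4893, -0.1182, 0.1734]
eef_rot: [-3.141, 0.002, -2.921]
contact_force: [4.0, -0.3, 5.1]
grip_width: 0.003
gripper_force: 2.5
```

Converted, 0.002 m is 0.032.

```bash
python3 -m handwheel '[0, 0, 0, 0, 0, 0.032, 0, 0, 0, 0, 0, 0, 0.032, 0, 0, 0, 0, 0, 0, 0, 0]'
```

```text
time_s: 7.5
eef_pos: [0.4903, -0.1182, 0.1722]
eef_rot: [-3.139, 0.003, -2.921]
contact_force: [-7.4, 1.8, 34.3]
grip_width: 0.001
gripper_force: 17.6
```

It has bottomed out at 34 N. I'll lift so it springs back, open, check that it's up, then grip the rib.

Converted, -0.04 m is -0.64, -0.02 m is -0.32.

```bash
python3 -m handwheel '[0, 0, 0, 0, 0, -0.32, 0, 0, 0, 0, 0, 0, -0.64, 0, 0, 0, 0, 0, 0, 0, 1, 0, 0, 0, 0, 0, 0, 1, 0, 0, 0, 0, 0, 0, 1, 0, 0, 0, 0, 0, 0, 1]'
python3 -m handwheel '[0, 0, 0, 0, 0, 0.56, 1, 0, 0, 0, 0, 0, 0.544, 1, 0, 0, 0, 0, 0, 0, 1, 0, 0, 0, 0, 0, 0, 1]'
```

```text
time_s: 8.25
eef_pos: [0.4882, -0.118, 0.2281]
eef_rot: [3.141, -0.001, -2.921]
contact_force: [0.4, -0.0, -0.4]
grip_width: 0.846
gripper_force: 0.0
time_s: 8.75
eef_pos: [0.4892, -0.1179, 0.1609]
eef_rot: [-3.141, 0.001, -2.921]
contact_force: [-0.3, -0.0, 0.7]
grip_width: 1.0
gripper_force: 0.0
```

```bash
python3 -m handwheel '[0, 0, 0, 0, 0, 0, 0, 0, 0, 0, 0, 0, 0, 0, 0, 0, 0, 0, 0, 0, 0, 0, 0, 0, 0, 0, 0, 0, 0, 0, 0, 0, 0, 0, 0, 0, 0, 0, 0, 0, 0, 0, 0, 0, 0, 0, 0, 0, 0, 0, 0, 0, 0, 0, 0, 0]' 35
```

```text
time_s: 9.75
eef_pos: [0.4888, -0.1184, 0.16]
eef_rot: [-3.141, 0.0, -2.922]
contact_force: [1.1, -3.5, 2.4]
grip_width: 0.164
gripper_force: 39.7
```

Converted, 0.15 rad / 1.5708 = 0.0955.

```bash
python3 -m handwheel '[0, 0, 0.0955, 0, 0, 0, 0, 0, 0, 0.0955, 0, 0, 0, 0, 0, 0, 0.0955, 0, 0, 0, 0, 0, 0, 0.0955, 0, 0, 0, 0, 0, 0, 0.0955, 0, 0, 0, 0, 0, 0, 0.0955, 0, 0, 0, 0, 0, 0, 0, 0, 0, 0, 0, 0, 0, 0, 0, 0, 0, 0]'; python3 -c "
from cell import observe;print(observe()['torque'])"
```

```text
time_s: 10.75
eef_pos: [0.4888, -0.1187, 0.1601]
eef_rot: [-3.141, 0.001, 2.461]
contact_force: [1.0, -4.6, 1.9]
grip_width: 0.165
gripper_force: 39.7
[-1.08032112 -0.20941214 -0.00452557]
```

Converted, 0.06 rad / 1.5708 = 0.0382.

```bash
for i in 1 ; do python3 -m handwheel '[0, 0, 0.0382, 0, 0, 0, 0, 0, 0, 0, 0, 0, 0, 0]'; python3 -c "
from cell import observe;o=observe();print(o['torque'],o['eef_rot'],o['q'][6])"; python3 -m handwheel '[0, 0, 0.0382, 0, 0, 0, 0, 0, 0, 0, 0, 0, 0, 0]'; python3 -c "
from cell import observe;o=observe();print(o['torque'],o['eef_rot'])"; python3 -m handwheel '[0, 0, 0.0382, 0, 0, 0, 0, 0, 0, 0, 0, 0, 0, 0]'; python3 -c "
from cell import observe;o=observe();print(o['torque'],o['eef_rot'])"; done
```

```text
time_s: 11.0
eef_pos: [0.4888, -0.1187, 0.16]
eef_rot: [-3.141, 0.001, 2.4]
contact_force: [0.7, -5.4, 1.9]
grip_width: 0.166
gripper_force: 39.7
[-1.09032129 -0.18701652 -0.06922285] [-3.14126776e+00  9.88216860e-04  2.40029015e+00] 0.8389514557697267
time_s: 11.25
eef_pos: [0.4888, -0.1186, 0.1601]
eef_rot: [-3.141, 0.001, 2.342]
contact_force: [0.3, -5.4, 3.0]
grip_width: 0.168
gripper_force: 43.5
[-1.30546415 -0.23193287  0.71442644] [-3.14106883e+00  1.36093368e-03  2.34183143e+00]
time_s: 11.5
eef_pos: [0.4888, -0.1186, 0.16]
eef_rot: [-3.141, 0.002, 2.283]
contact_force: [0.3, -6.1, 2.3]
grip_width: 0.167
gripper_force: 57.0
[-1.4014752  -0.19190833  1.48624795] [-3.14083371e+00  1.63317465e-03  2.28307784e+00]
```

The torque jumped from 0.07 to 0.71, then 1.49 N m after about 1.0 rad, so the head is at its stop. I'll release, lift, and check by camera.

Converted, -0.05 m is -0.8, -0.03 m is -0.48.

```bash
python3 -m handwheel '[0, 0, 0, 0, 0, 0, 1, 0, 0, 0, 0, 0, 0, 1, 0, 0, 0, 0, 0, 0, 1, 0, 0, 0, 0, 0, 0, 1, 0, 0, 0, 0, 0, -0.48, 1, 0, 0, 0, 0, 0, -0.8, 1, 0, 0, 0, 0, 0, -0.8, 1, 0, 0, 0, 0, 0, -0.32, 1, 0, 0, 0, 0, 0, 0, 1]'
python3 - <<'E'
from h import *
s=observe();R=Ro.from_euler("xyz",s["eef_rot"]).as_matrix();f=cams.grab_frame("scene");g=cams.grab_frame("side");print(s["q"])
a=cv2.resize(f["image"][200:260,265:345],(400,300),interpolation=cv2.INTER_CUBIC);b=cv2.resize(g["image"][215:275,305:385],(400,300),interpolation=cv2.INTER_CUBIC)
cv2.imwrite("pics/chk.png",np.clip(np.hstack([a,b])[:,:,::-1]*1.6,0,255).astype(np.uint8))
u=np.array([-np.sin(.195),np.cos(.195),0])
bar=np.array([.6424,.2172,.1535]);lvl=bar-u*.0063
print("level bar",lvl,"tool xy",R.T@(lvl-s["eef_pos"]))
E
```

```text
time_s: 12.62
eef_pos: [0.4892, -0.118, 0.3112]
eef_rot: [3.14, 0.003, 2.282]
contact_force: [-0.1, 0.1, -0.5]
grip_width: 0.998
gripper_force: 0.0
[ 0.72663459  0.09987684 -0.61290408  1.73992847  0.06011737  1.3175196
  0.81212674]
level bar [0.64362073 0.2110194  0.1535    ] tool xy [0.14895966 0.33151362 0.15777295]
```

View pics/chk.png

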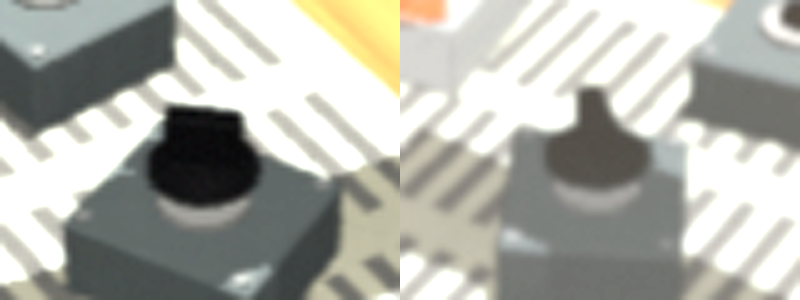

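In both views the head is up, and the rib has turned to sit edge-on to the side camera. Now I'll shut the fingers, go over the bar, and line up with it.

Converted, 0.0553 m is 0.8848, 0.0248 m is 0.3968, 0.172 rad / 1.5708 = 0.1095.

```bash
python3 -m handwheel '[0, 0, 0, 0.3968, 0.8848, 0, 0, 0, 0, 0, 0.3968, 0.8848, 0, 0, 0, 0, 0, 0.3968, 0.8848, 0, 0, 0, 0, 0, 0.3968, 0.8848, 0, 0, 0, 0, 0, 0.3968, 0.8848, 0, 0, 0, 0, 0, 0.3968, 0.8848, 0, 0, 0, 0, 0.1095, 0, 0, 0, 0, 0, 0, 0.1095, 0, 0, 0, 0, 0, 0, 0.1095, 0, 0, 0, 0, 0, 0, 0, 0, 0, 0, 0, 0, 0, 0, 0, 0, 0, 0]' 30
python3 m.py | grep -v head
python3 - <<'E'
from h import *
s=observe();R=Ro.from_euler("xyz",s["eef_rot"]).as_matrix();print(s["q"],"delta",R.T@([.6436,.211,.123+.073]-s["eef_pos"]))
E
```

```text
time_s: 14.1
eef_pos: [0.6428, 0.2112, 0.3089]
eef_rot: [-3.14, 0.0, 1.77]
contact_force: [0.3, 0.7, -0.1]
grip_width: 0.004
gripper_force: 0.0
bar scene 42 515 [334.  326.3] [14.2 41.7]
bar side 81 300 [213.  271.9] [33. 11.]
bar (array([0.64232809, 0.21721053, 0.15384865]), [np.float64(0.0013650893722000348), np.float64(0.0013650893722001066)])
0 0 (array([0.63304342, 0.25837634, 0.20987778]), [np.float64(0.01207410561365885), np.float64(0.012074105613658754)])
0 1 (array([0.59936721, 0.21065941, 0.15744125]), [np.float64(0.0011047510463189872), np.float64(0.0011047510463190388)])
1 0 (array([0.68463077, 0.22525129, 0.15237119]), [np.float64(0.0020327365608150696), np.float64(0.0020327365608150414)])
1 1 (array([0.65247948, 0.17112239, 0.09120605]), [np.float64(0.010749255895937622), np.float64(0.010749255895937676)])
[ 0.04800025  0.52262904 -0.64867942  1.26908201  0.30849194  1.44881094
 -0.37465243] delta [-0.00033671  0.00074997  0.11337782]
```

Converted, 0.03 m is 0.48, 0.012 m is 0.192.

```bash
python3 -m handwheel '[0, 0, 0, 0, 0, 0.48, 0, 0, 0, 0, 0, 0, 0.48, 0, 0, 0, 0, 0, 0, 0.192, 0, 0, 0, 0, 0, 0, 0, 0]'
python3 -m handwheel '[0, 0, 0, 0, 0, 0.16, 0, 0, 0, 0, 0, 0, 0.16, 0, 0, 0, 0, 0, 0, 0.16, 0, 0, 0, 0, 0, 0, 0.096, 0, 0, 0, 0, 0, 0, 0.048, 0, 0, 0, 0, 0, 0, 0, 0, 0, 0, 0, 0, 0, 0, 0]'
sed 's/bar=(310,305,358,350)/bar=(300,305,358,375)/;s/bar=(190,258,236,285)/bar=(185,258,240,312)/;s/crop1/crop2/' m.py >m2.py; python3 m2.py | grep -v head
```

```text
time_s: 14.7
eef_pos: [0.6428, 0.211, 0.238]
eef_rot: [-3.141, 0.0, 1.766]
contact_force: [-3.8, -1.6, 4.0]
grip_width: -0.003
gripper_force: 2.4
time_s: 15.58
eef_pos: [0.6448, 0.2097, 0.2017]
eef_rot: [3.137, 0.002, 1.764]
contact_force: [0.0, -6.5, 7.9]
grip_width: 0.001
gripper_force: 4.2
bar scene 43 1169 [327.5 329. ] [48. 47.]
bar side 76 622 [214.5 274.5] [33. 35.]
bar (array([0.64885342, 0.20700995, 0.13761072]), [np.float64(0.002981012821623931), np.float64(0.002981012821624161)])
0 0 (array([0.61866575, 0.17146797, 0.13832618]), [np.float64(0.014232413155058552), np.float64(0.014232413155058602)])
0 1 (array([0.65104973, 0.23015091, 0.18842953]), [np.float64(0.03290187604229536), np.float64(0.032901876042295164)])
1 0 (array([0.6460112 , 0.185859  , 0.08807998]), [np.float64(0.02957015244630501), np.float64(0.029570152446305027)])
1 1 (array([0.67806896, 0.24211726, 0.13905963]), [np.float64(0.006912620805182163), np.float64(0.006912620805182433)])
```

View pics/crop2.png

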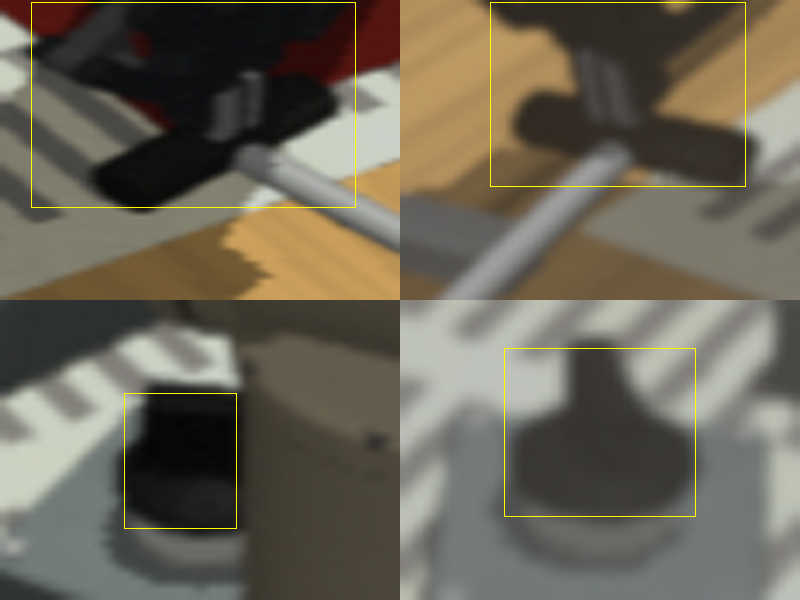

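The fingers sit squarely on the middle of the bar. By eye the bar's mid is at scene (331.7,338.3) and side (217.6,283.2). I'll triangulate that and lower the last few millimetres.

Converted, 0.003 m is 0.048, 0.002 m is 0.032.

```bash
python3 -m handwheel '[0, 0, 0, 0, 0, 0.048, 0, 0, 0, 0, 0, 0, 0.032, 0, 0, 0, 0, 0, 0, 0, 0, 0, 0, 0, 0, 0, 0, 0]'
python3 - <<'E'
from h import *
F={n:cams.grab_frame(n) for n in("scene","side")}
print("before:",tri(*[(lambda o,d:(o,d[0]))(*ray(F[n],p)) for n,p in(("scene",(331.7,338.3)),("side",(217.6,283.2)))]))
a=cv2.resize(F["scene"]["image"][310:370,300:380],(400,300),interpolation=cv2.INTER_CUBIC);b=cv2.resize(F["side"]["image"][260:320,180:260],(400,300),interpolation=cv2.INTER_CUBIC)
cv2.imwrite("pics/c3.png",np.clip(np.hstack([a,b])[:,:,::-1]*1.5,0,255).astype(np.uint8))
E
```

```text
time_s: 16.18
eef_pos: [0.6449, 0.2097, 0.1968]
eef_rot: [3.137, 0.002, 1.764]
contact_force: [0.8, -6.5, 8.8]
grip_width: -0.002
gripper_force: 4.3
before: (array([0.64226559, 0.210889  , 0.11320767]), [np.float64(1.3563981458502049e-05), np.float64(1.3563981458479531e-05)])
```

View pics/c3.png

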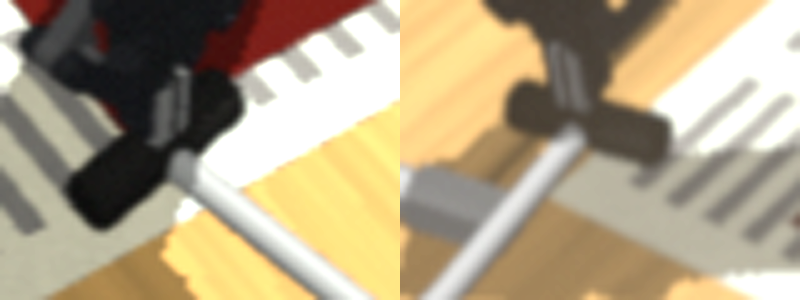

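The fingertip height puts the bar centre at 0.111 and the camera puts it at about 0.108, so the lever is level and held with the force steady. Handing in.

```bash
python3 -c "
from cell import close_job;print(close_job())"
```

```text
the job is handed in; nothing more can be done
None
```

I pressed the stop head right down and it sprang back up, then turned it clockwise to its stop. The job was handed in with the lever held about level (bar about 110 mm up), and I saw no sign that the plain button or anything else was touched.

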